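# Raise the lamp on the cam lift and hold it up

## Robot

A 7-joint arm with a two-finger parallel gripper is mounted at the origin on the work surface. World frame = base frame: x ahead of the robot, y to its left, z up, the work surface at z = 0. Lengths are in m, angles in rad, forces in N, time in s.
With the tool pointing down it reaches from about 0.4 to 0.85 m from the base axis. Payload 6.9 kg.
Tool frame: the origin (TCP) lies midway between the tips of the shut fingers; the grasp point (between the pads) lies behind it (ctrl.pinch_z is the z of the grasp point in the tool frame, in m); z points along the fingers, y is the line along which they close (so a half turn about z gives the same grasp; the last joint's range is limited). The gripper opens to 85 mm and grips with 20 to 120 N. Pads are 22 mm wide; open, the fingers measure 114 mm over their backs; the gripper's body (76 mm by 85 mm) begins 54 mm behind the grasp point. The pads swing forward as they close: fully open they stand 13 mm farther back than shut.
Start: joints at [1.224, 0.507, -0.238, 1.5, 0.126, 1.149, -0.155], TCP at [0.273, -0.562, 0.231] pointing down, gripper open.
Joint ranges: [-3.08, 3.08], [-0.24, 2.05], [-1.43, 1.35], [0, 2.5], [-1.52, 4.66], [0.17, 1.96], [-2.89, 2.89]. Speed limits (rad/s): [2.39, 2.39, 3.14, 3.14, 3.14, 3.14, 3.14].

## Interface

Orientations are given as a unit quaternion [w, x, y, z].
In Python, from station import ctrl, get_state, vision, ticket, models gives the robot as it stands. Calls block until the motion is done:
- ctrl.movep(position, orientation): joint-space move of the TCP to a pose.
- ctrl.movel(position, frame=None, max_speed=0.15): straight line of the TCP; frame=None keeps the orientation; max_speed is the mean speed in m/s.
- ctrl.set_joints(angles): joint-space move.
- ctrl.ungrasp() and ctrl.close_gripper(force=None): open the fingers fully, or close them until they stop; force is the grip in N (None keeps the last).
- ctrl.pause(seconds).
- ctrl.ik(position, orientation): joint angles nearest the present ones, or None.
- get_state(): the state.
- vision.grab_frame(name): name is "side" or "top"; returns (picture, depth): 384x512x3 uint8, blue, green, red; 384x512 float32, m along the optical axis (not along the pixel's ray), 0 where there is no reading.
- vision.camera_info(name): a dict with "mtx" (3x3 intrinsics, pixels), "R" (3x3) and "t" (3): a world point X has camera coordinates R X + t. Camera axes: x right, y down, z forward; pixel columns grow to the right and rows downward; lengths in m; the calibration is good to about 2 mm. A picture is of the moment at which its call begins. camera_info takes no time and is no camera call.
A pose or a line that the arm cannot do raises ctrl.Unreachable and nothing moves.
- ticket.close_job(): hands the job in; it is judged then, once.
Trained networks look in the newest picture that a camera, given by its name, has taken for a name from the list of things; names that differ only in an ending like _2 or _b are one class to them, and where a whole thing is asked for, a point or a joint stands for the part that bears it (a point fixed in the world has none). Each returns a list of dicts, best first, with "p" (0 to 1); they miss things now and then, are a little off and sometimes report something else, mostly with a low value. They report only what shows in the picture. A call takes as long as a camera call. They do not tell look-alikes from the thing itself.
- models.recognise(camera, target): "point" ([column, row] in pixels, amid what is visible of it).
- models.masks_of(camera, target): "mask" (384x512 bool, what is visible of it) and "point" ([column, row] in pixels, amid what is visible of it).
The state is a dict: "time": time; "qpos": joint angles; "qd": joint speeds; "tau": joint torques, N m; "tcp_pos": TCP position; "eef_rot": TCP orientation; "contact_force": force on the tool from outside, world axes, zero at the start; "wrist_torque": the same for the moment, N m; "width": finger opening in m; "gripper_force": force on a finger pad.
Only numpy, scipy, OpenCV 4.12 (cv2) and the standard library are available. Lean on these libraries where they do the work, as an engineer would, in place of code of your own. Each camera call takes 0.05 s, during which the arm holds its last target. There are 200 camera calls.

## Task

Take the loose white lid off the lamp test well by its black knob and set it down gently, knob up, on the round cork mat. Then swing the cam lever by its orange grip up and over, past upright, to its highest lift, where it lies in line with the red-tipped pointer and the lamp stands highest out of the well (beyond it the lamp sinks again), and finish while holding the lever there with the fingers: it springs back if let go. Keep the lamp in the well and leave everything else where it is.

Things in the scene. Friction and masses are not known exactly. Their poses are not given: they have to be found in the camera images.
- station: Lamp lift station, fixed to the table: grey base plate (130 x 180 mm), aluminium cheeks with a brass cam, above them a blue round tube, the well (60 mm outside, 52 inside, rim 152 mm above the table). Origin on the table below the well's axis, z up. The lever swings beside it, at y = -92 mm of this frame, about a shaft along this y, 50 mm above the table. Yaw varies.
- lever: The cam lever with its cam: a 10 mm steel rod with a round orange grip bar at its end, parallel to the shaft and standing out sideways from the rod, away from the well. Origin on the shaft's axis, straight below the well's axis, 50 mm above the table; y along the shaft.
- lever_grip (a point): Point on the axis of the orange grip bar (20 mm diameter, 54 mm long along the station's y) to hold it by: 118 mm to the -y side of the well, 120 mm from the shaft's axis; the rod joins 26 mm nearer to the well, the bar's free end is 24 mm farther out. At rest the lever leans 60 deg from upright towards the station's -x and this point is 110 mm above the table.
- highest_point (a point): Where the point lever_grip stands at highest lift: lever leaning 40 deg past upright towards the station's +x, 142 mm above the table (fixed; a short steel pointer with a red ball end, beside the lever, leans at that same angle).
- lever_angle (a joint): Angle of the cam lever, rad: 0 at rest, growing as it swings up and over towards the station's +x; upright at 1.047, highest lift at 1.745 (100 deg), end stop at 2.356, where the lamp has sunk again by about 5 mm. A spring always drives it back to 0: 3 to 7 N at the grip.
- lid: Loose white round lid, 80 mm diameter, about 110 g, lying on the well's rim with a 44 mm plug reaching 6 mm into it. Origin at the centre of the plug's underside; disc from 6 to 10 mm above that, then the knob to 44 mm. z axis up through the knob.
- lid_knob (a point): Centre of the lid's black upright round knob (22 mm diameter, 34 mm tall), half-way up it: 17 mm above the lid's disc and 27 mm above the lid's underside.
- mat_top (a point): Centre of the top of the round cork mat (160 mm diameter, 4 mm thick, fixed on the table).
- lamp: Loose lamp inside the well, sliding freely in it: black socket 48 mm diameter and 30 mm tall with a perforated white shade above, 58 mm tall in all, a steel follower ball under it. Origin at the centre of the socket's underside, z up: 82 mm above the table at rest (top 12 mm below the well's rim), about 106 mm at highest lift (top 12 mm above the rim). Moved by the cam alone.
- spare_lamp: Bystander: a loose lamp like the other, standing on the table, 58 mm tall, 48 mm diameter; origin at its underside.
- spare_socket: Bystander: loose black lamp socket, 34 mm diameter, 30 mm tall; origin at its underside.
- butterfly_shade: Bystander: loose white butterfly-shaped shade, about 75 mm wide, 55 mm tall; origin at its underside.
- screwdriver: Bystander: loose screwdriver lying on the table, handle to its -x.
Mind the look-alikes: they are no part of the job. What is shaped like the lid but turquoise is not meant.

How it is judged:
By the outcome, as a careful person would: the job done as asked, in the order asked, and still so for the second after the job is handed in, while the arm keeps its last pose, push and grip.
It also fails if it takes over 58 s, if anything falls off the work surface, if the arm or the gripper's body presses on something with over 40 N, if the wrist force passes 120 N, or if a joint passes its speed limit or range.

## Working session

There is one attempt and no reset: what is moved stays moved. The work goes in short steps, each a Python script; the robot and the scene stay as the last script left them, time stands still between calls to the robot, and variables do not carry over. Pictures are saved under pics/ and viewed, at most 10 in all, crops included, and the job is handed in when it is done.

```bash
ls; mkdir -p pics; cat > h.py <<'E'
import numpy as np, cv2
from station import ctrl, get_state, vision, ticket, models
def world(cam, u, v, z):
    c=vision.camera_info(cam); K,R,t=map(np.array,(c["mtx"],c["R"],c["t"]))
    p=np.linalg.inv(K)@np.array([u,v,1.0])
    return R.T@(p*z-t)
def cloud(cam, depth):
    c=vision.camera_info(cam); K,R,t=map(np.array,(c["mtx"],c["R"],c["t"]))
    v,u=np.mgrid[:384,:512]
    P=np.stack([(u-K[0,2])/K[0,0]*depth,(v-K[1,2])/K[1,1]*depth,depth],-1)
    return (P-t)@R
def proj(cam,X):
    c=vision.camera_info(cam); K,R,t=map(np.array,(c["mtx"],c["R"],c["t"]))
    q=K@(R@np.array(X)+t); return q[:2]/q[2]
E
python3 - <<'E'
from h import *
ims=[]
for c in("top","side"):
    im,d=vision.grab_frame(c); np.savez(f"{c}0.npz",im=im,d=d); ims.append(im)
    C=cloud(c,d)
    for n in("lid","lid_knob","lever_grip","lever","mat_top","station","lamp","spare_lamp","spare_socket","butterfly_shade","screwdriver"):
        for r in models.masks_of(c,n)[:3]:
            if r["p"]<.2: continue
            m=r["mask"]&(d>0); P=C[m]
            print(c,n,round(r["p"],2),np.round(r["point"]),m.sum(),np.round(np.median(P,0),3) if len(P) else None, np.round(P.max(0)[2],3) if len(P) else None)
    i=vision.camera_info(c); print(c, np.round(-np.array(i["R"]).T@np.array(i["t"]),3))
cv2.imwrite("pics/a.png",cv2.resize(ims[0],(800,600),interpolation=cv2.INTER_CUBIC))
cv2.imwrite("pics/b.png",cv2.resize(ims[1],(800,600),interpolation=cv2.INTER_CUBIC))
print(ctrl.pinch_z,get_state()["time"],get_state()["eef_rot"])
E
```

```text
pics
top lid 0.96 [181. 163.] 569 [0.595 0.159 0.011] 0.049
top lid 0.83 [220. 225.] 595 [0.434 0.045 0.011] 0.049
top lid 0.73 [224. 163.] 742 [0.584 0.021 0.157] 0.193
top lid_knob 0.93 [221. 224.] 593 [0.433 0.045 0.011] 0.049
top lid_knob 0.88 [222. 159.] 822 [0.585 0.021 0.157] 0.193
top lid_knob 0.72 [366. 174.] 144 [ 0.587 -0.374  0.028] 0.064
top lever_grip 0.62 [260. 201.] 382 [ 0.49  -0.063  0.094] 0.125
top lever 0.8 [257. 194.] 398 [ 0.512 -0.062  0.089] 0.125
top mat_top 0.95 [124. 177.] 2330 [0.555 0.336 0.005] 0.013
top spare_lamp 0.63 [163. 125.] 260 [0.717 0.213 0.049] 0.064
top spare_socket 0.69 [165. 126.] 272 [0.717 0.213 0.047] 0.064
top spare_socket 0.41 [194. 254.] 146 [0.343 0.114 0.031] 0.037
top spare_socket 0.26 [256. 208.] 276 [ 0.478 -0.064  0.109] 0.125
top butterfly_shade 0.7 [165. 122.] 275 [0.717 0.213 0.047] 0.064
top butterfly_shade 0.43 [368. 174.] 172 [ 0.587 -0.374  0.026] 0.064
top screwdriver 0.83 [378. 254.] 300 [ 0.358 -0.41   0.024] 0.031
top screwdriver 0.63 [224. 160.] 784 [0.585 0.021 0.157] 0.193
top [ 0.439 -0.073  1.026]
side lid 0.9 [
[... 246 characters left out ...]
29 [0.593 0.168 0.009] 0.046
side lever_grip 0.73 [255. 205.] 356 [ 0.518 -0.056  0.085] 0.121
side lever 0.87 [252. 208.] 416 [ 0.522 -0.057  0.074] 0.121
side mat_top 0.92 [179. 346.] 3598 [0.556 0.343 0.003] 0.01
side station 0.85 [225. 232.] 2784 [0.562 0.043 0.036] 0.153
side lamp 0.69 [262. 155.] 154 [ 0.592 -0.367  0.023] 0.061
side spare_lamp 0.73 [253. 207.] 373 [ 0.521 -0.056  0.082] 0.121
side spare_lamp 0.33 [227. 235.] 2676 [0.563 0.043 0.038] 0.156
side spare_socket 0.7 [303. 291.] 232 [0.341 0.126 0.026] 0.033
side screwdriver 0.55 [333. 166.] 308 [ 0.37  -0.403  0.016] 0.029
side [0.197 0.885 0.934]
-0.0187 1.2 [-1.57409970e-05  9.74487864e-01  2.24440200e-01  6.08512366e-06]
```

View pics/a.png

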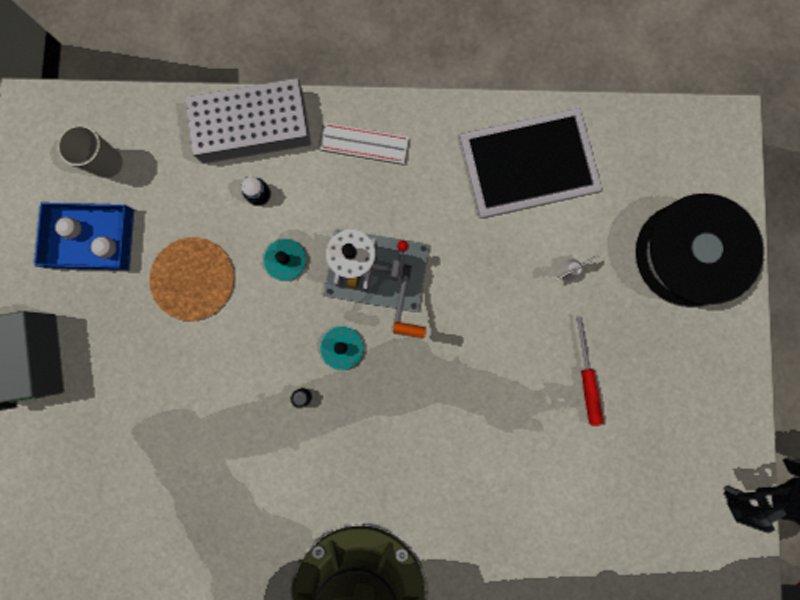

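View pics/b.png

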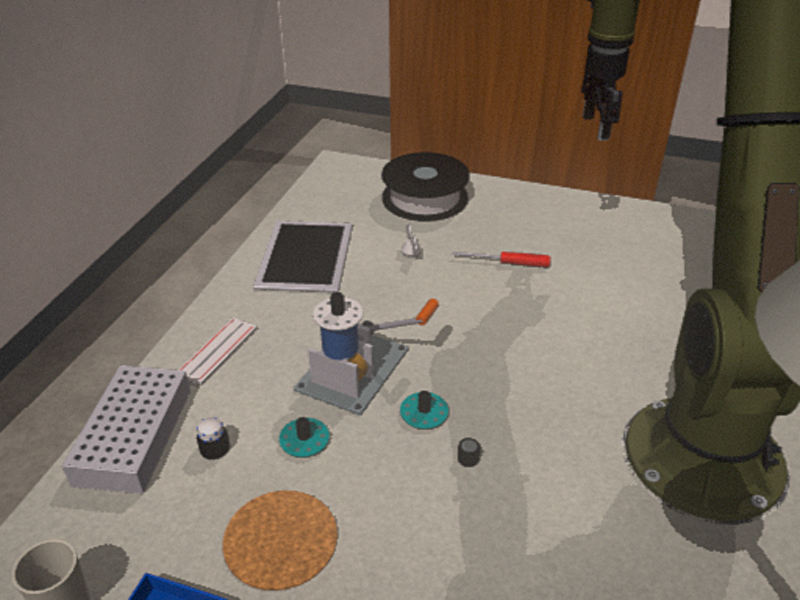

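The top view (800 px scale) shows the white lid with its black knob on the well at (350,250), the orange grip at (410,329), the red pointer ball at (403,245) and the cork mat at (192,278). There are three lid candidates in the top camera's own pixels: white (224,163), turquoise (181,163) and turquoise (220,225). The white one on the well fits, because the lid is white and lies on the well. I'll confirm that in a crop and fit the geometry.

```bash
python3 - <<'E'
from h import *
Z={c:np.load(f"{c}0.npz") for c in("top","side")}
im=Z["top"]["im"]; cv2.imwrite("pics/c.png",cv2.resize(im[125:240,170:290],(720,690)[:2] if 0 else (600,575),interpolation=cv2.INTER_CUBIC))
for c in Z:
    im,d=Z[c]["im"],Z[c]["d"]; C=cloud(c,d); hsv=cv2.cvtColor(im,cv2.COLOR_BGR2HSV)
    h,s,v=[hsv[...,i].astype(int) for i in range(3)]
    near=(np.hypot(C[...,0]-.585,C[...,1]-.02)<.06)&(d>0)
    k=near&(C[...,2]>.183); print(c,"knob top",k.sum(),C[k].mean(0).round(4))
    k=near&(C[...,2]>.165); P=C[k]; print("knob",k.sum(),P.mean(0).round(4),P.min(0).round(4),P.max(0).round(4))
    k=near&(abs(C[...,2]-.156)<.005); P=C[k]; (cx,cy),r=cv2.minEnclosingCircle(P[:,:2].astype(np.float32)); print("disc",k.sum(),round(cx,4),round(cy,4),round(r,4),np.median(P[:,2]))
    g=(h<18)&(s>150)&(v>90)&(C[...,2]>.07)&(np.hypot(C[...,0]-.48,C[...,1]+.06)<.08)&(d>0)
    P=C[g]; m=P.mean(0); w=np.linalg.svd(P-m)[2][0]; w*=-np.sign(w[1]); pr=(P-m)@w
    print("grip",g.sum(),m.round(4),"dir",w.round(3),"yaw",np.degrees(np.arctan2(w[0],-w[1])).round(1),"ext",pr.min().round(4),pr.max().round(4),"mid",(m+w*(pr.min()+pr.max())/2).round(4),P.max(0).round(3))
    r=((h<6)|(h>174))&(s>150)&(v>70)&(C[...,2]>.07)&(np.hypot(C[...,0]-.58,C[...,1]+.06)<.08)&(d>0)
    print("red",r.sum(),C[r].mean(0).round(4) if r.any() else None)
    b=(d>0)&(C[...,2]>.006)&(C[...,2]<.022)&(abs(C[...,0]-.57)<.13)&(C[...,1]<.09)&(C[...,1]>-.12)&(C[...,0]>.49)&(s<90)
    n,L,st,ce=cv2.connectedComponentsWithStats(b.astype(np.uint8)); i=1+np.argmax(st[1:,4])
    print("plate",st[i,4],cv2.minAreaRect(C[L==i][:,:2].astype(np.float32)), np.median(C[L==i][:,2]))
    o=(h>5)&(h<22)&(s>90)&(np.hypot(C[...,0]-.555,C[...,1]-.34)<.12)&(C[...,2]<.02)&(d>0)
    P=C[o]; (cx,cy),r=cv2.minEnclosingCircle(P[:,:2].astype(np.float32)); print("mat",P.mean(0).round(4),round(cx,4),round(cy,4),round(r,4))
E
```

```text
top knob top 65 [0.5857 0.021  0.1901]
knob 77 [0.5845 0.0204 0.1875] [0.5757 0.0107 0.1653] [0.5956 0.0306 0.1934]
disc 690 0.5863 0.0215 0.0399 0.15721236421157336
grip 140 [ 0.4675 -0.0762  0.1192] dir [-0.154 -0.988  0.004] yaw -8.8 ext -0.0263 0.0256 mid [ 0.4675 -0.0759  0.1192] [ 0.479 -0.051  0.125]
red 36 [ 0.6115 -0.061   0.1024]
plate 676 ((0.5516820549964905, 0.012383058667182922), (0.1418885439634323, 0.0641653910279274), 81.71371459960938) 0.009302516353814022
mat [0.5559 0.3375 0.0051] 0.558 0.3387 0.0823
side knob top 48 [0.5875 0.024  0.1874]
knob 102 [0.5858 0.0264 0.1806] [0.577  0.0123 0.1656] [0.5984 0.0361 0.1908]
disc 445 0.5894 0.023 0.0427 0.1546537713952159
grip 99 [ 0.4678 -0.0712  0.1157] dir [-0.143 -0.988  0.066] yaw -8.2 ext -0.0257 0.0325 mid [ 0.4673 -0.0745  0.1159] [ 0.482 -0.046  0.121]
red 0 None
plate 783 ((0.5817492604255676, -0.010787658393383026), (0.1836186647415161, 0.1301119327545166), 80.63542175292969) 0.007885095966756996
mat [0.5566 0.3416 0.0026] 0.5604 0.338 0.0832
```

View pics/c.png

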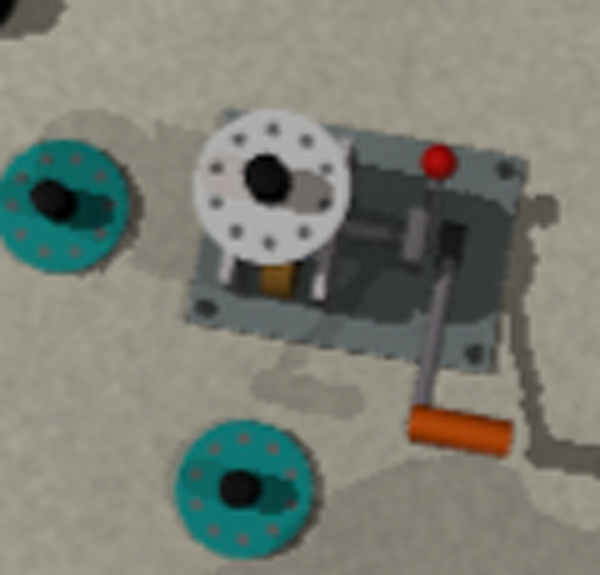

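The crop confirms the target: the white lid sits on the blue well at crop (270,185), and both turquoise lids lie on the table. Fits give the well axis at about (0.586, 0.022), station yaw of about -9° and the mat centre at about (0.558, 0.338). Next I check reachability.

```bash
cat >> h.py <<'E'
W=np.array([.5863,.0217]); YAW=np.radians(-9); MAT=np.array([.558,.3385])
def q(deg):  # tool down, closing axis at world yaw deg
    f=np.radians((deg+90)/2); return [0,float(np.cos(f)),float(np.sin(f)),0]
def st(x,y,z): 
    c,s=np.cos(YAW),np.sin(YAW); return np.array([W[0]+c*x-s*y,W[1]+s*x+c*y,z])
def grip(th,dy=0): # th rad from rest
    a=th-np.radians(60); return st(.12*np.sin(a),-.118+dy,.05+.12*np.cos(a))
E
python3 - <<'E'
from h import *
for a in(-9,171):
    print(a)
    for n,p in(("lid",[*W,.25]),("lid",[*W,.162]),("mat",[*MAT,.25]),("mat",[*MAT,.02]),*[(f"th{t}",grip(np.radians(t))-[0,0,.0187]) for t in(0,50,100)]):
        j=ctrl.ik(list(p),q(a)); print(n,np.round(p,3),None if j is None else np.round(j,2))
E
```

```text
-9
lid [0.586 0.022 0.25 ] [ 0.42  0.52 -0.82  1.57  0.39  1.22 -0.62]
lid [0.586 0.022 0.162] [ 0.37  0.58 -0.72  1.7   0.44  1.03 -0.66]
mat [0.558 0.338 0.25 ] [ 0.03  0.81 -1.32  1.38  0.78  1.52 -1.39]
mat [0.558 0.338 0.02 ] [-0.21  0.84 -0.66  1.65  0.63  0.88 -1.29]
th0 [ 0.465 -0.079  0.091] [ 0.51  0.5  -0.57  2.08  0.42  0.68 -0.49]
th50 [ 0.547 -0.092  0.149] [ 0.53  0.53 -0.63  1.8   0.38  0.93 -0.42]
th100 [ 0.644 -0.107  0.123] [ 0.45  0.69 -0.56  1.56  0.41  1.01 -0.39]
171
lid [0.586 0.022 0.25 ] [ 0.6   0.66 -1.23  1.57  0.63  1.36  2.29]
lid [0.586 0.022 0.162] [ 0.59  0.77 -1.23  1.7   0.77  1.24  2.17]
mat [0.558 0.338 0.25 ] [ 0.    0.77 -1.23  1.38  0.72  1.47  1.8 ]
mat [0.558 0.338 0.02 ] [ 0.02  1.07 -1.23  1.64  1.07  1.23  1.53]
th0 [ 0.465 -0.079  0.091] [-0.57  0.74  1.15  2.09 -0.89  0.92 -2.2 ]
th50 [ 0.547 -0.092  0.149] [-0.52  0.75  1.15  1.81 -0.77  1.11 -2.39]
th100 [ 0.644 -0.107  0.123] [-0.42  0.92  1.15  1.57 -0.88  1.24 -2.41]
```

```bash
python3 - <<'E'
from h import *
ctrl.movep([*W,.26],q(-9))
im,d=vision.grab_frame("side"); cv2.imwrite("pics/d.png",cv2.resize(im[90:280,140:340],(600,570)))
ctrl.movel([*W,.163],max_speed=.12)
s=get_state(); print(s["time"],np.round(s["tcp_pos"],4),np.round(s["contact_force"],2))
ctrl.close_gripper(force=35)
s=get_state(); print(s["time"],s["width"],s["gripper_force"],np.round(s["tcp_pos"],4),np.round(s["contact_force"],2))
ctrl.movel([*W,.183],max_speed=.05)
ctrl.movel([*W,.235],max_speed=.15)
s=get_state(); print(s["time"],s["width"],s["gripper_force"],np.round(s["tcp_pos"],4),np.round(s["contact_force"],2))
im,d=vision.grab_frame("side"); cv2.imwrite("pics/e.png",cv2.resize(im[90:280,140:340],(600,570)))
E
```

```text
4.5667 [0.5868 0.022  0.1637] [0.14 0.2  0.47]
5.175 0.02093585220546304 34.16742503643036 [0.5865 0.0217 0.1633] [-1.02 -0.4   3.83]
6.225 0.020548866747136088 34.261354207992554 [0.5861 0.0215 0.2345] [ 0.36 -0.12 -0.92]
```

View pics/e.png

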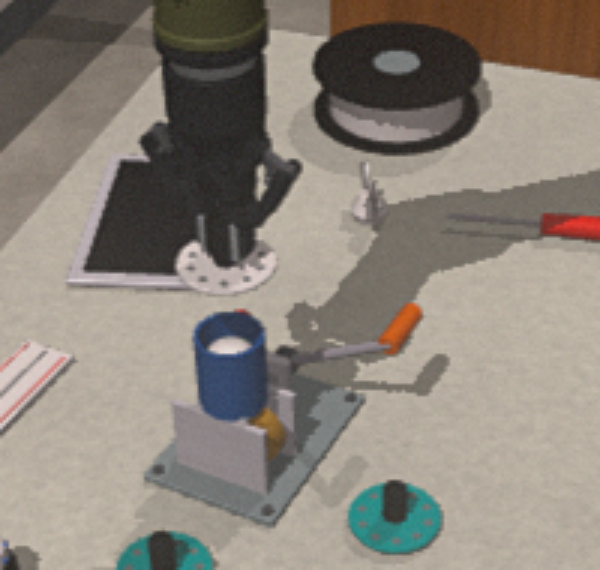

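The lid hangs in the fingers at crop (225,265), roughly level, and the lamp stays in the well at (232,345). Now I place the lid on the mat.

```bash
python3 - <<'E'
from h import *
ctrl.movel([*MAT,.235],max_speed=.25)
ctrl.movel([*MAT,.032],max_speed=.15)
ctrl.pause(.2); f0=get_state()["contact_force"][2]; z=.032
print(get_state()["time"],f0)
while z>.0185:
    z-=.0015; ctrl.movel([*MAT,z],max_speed=.03); s=get_state(); df=s["contact_force"][2]-f0
    if df>2: break
print(s["time"],z,df,np.round(s["tcp_pos"],4),s["width"])
im,d=vision.grab_frame("side"); cv2.imwrite("pics/f.png",cv2.resize(im[234:384,80:280],(800,600)))
E
```

```text
9.4 -2.049883902674866
11.4 0.01999999999999999 11.54296394014224 [0.558  0.3385 0.0213] 0.02049731310427312
```

View pics/f.png

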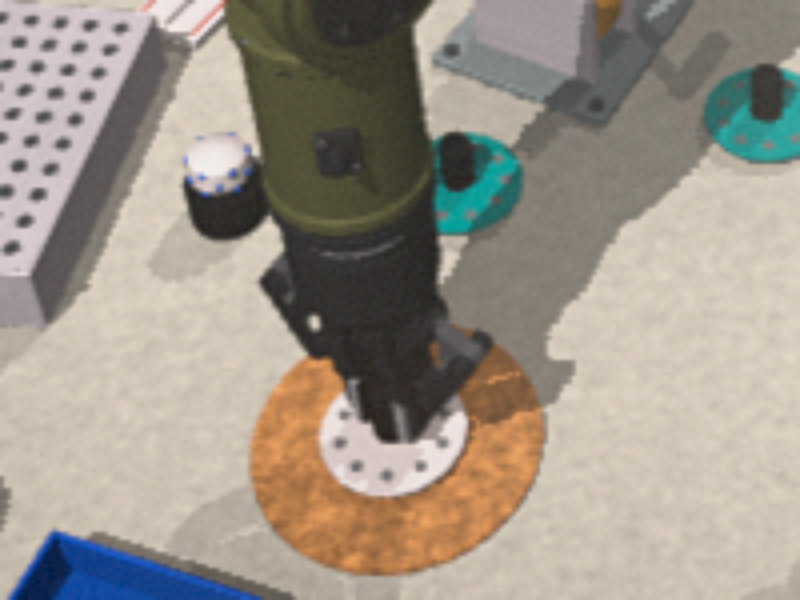

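The lid lies flat on the cork mat at crop (390,435), in the fingers, knob up. I release it, back off, verify, and go to the lever.

```bash
python3 - <<'E'
from h import *
ctrl.movel([*MAT,.0215],max_speed=.03); ctrl.pause(.1)
print(np.round(get_state()["contact_force"],2))
ctrl.ungrasp(); ctrl.pause(.1)
ctrl.movel([*MAT,.08],max_speed=.1); ctrl.movel([*MAT,.24],max_speed=.25)
g=grip(0); g[0]+=.0015
ctrl.movel([g[0],g[1],.24],max_speed=.25)
ctrl.movel([g[0],g[1],.16],max_speed=.2)
im,d=vision.grab_frame("side"); C=cloud("side",d)
for r in models.masks_of("side","lid"):
    P=C[r["mask"]&(d>0)]; print(round(r["p"],2),np.round(r["point"]),np.median(P,0).round(3),P[:,2].max().round(3))
s=get_state(); print(s["time"],np.round(s["tcp_pos"],4),g.round(4))
a=cv2.resize(im[110:250,190:330],(390,390)); b=cv2.resize(im[280:384,120:240],(390,390)); cv2.imwrite("pics/g.png",np.hstack([a,b]))
E
```

```text
[-0.22  0.06  0.65]
0.96 [179. 344.] [0.554 0.345 0.013] 0.051
0.89 [194. 277.] [0.593 0.169 0.009] 0.047
0.66 [271. 260.] [0.431 0.054 0.009] 0.047
16.575 [ 0.4677 -0.0781  0.1612] [ 0.4667 -0.0786  0.11  ]
```

View pics/g.png

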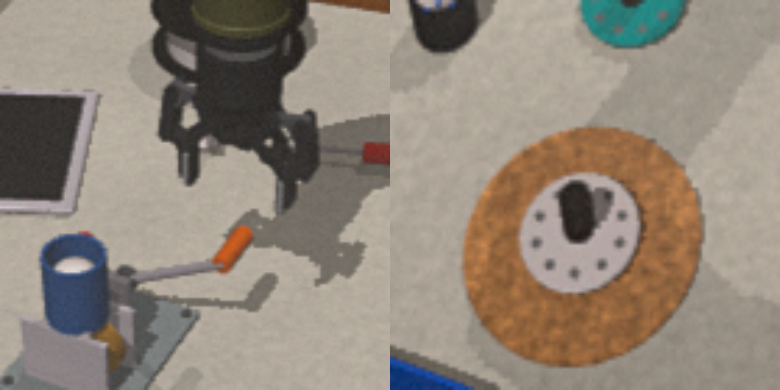

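The lid stands knob up on the mat at right (580,230), and the open fingers straddle the grip bar at left (235,250). I descend and grip it.

```bash
python3 - <<'E'
from h import *
g=grip(0); g[0]+=.0015
ctrl.movel([g[0],g[1],.0913],max_speed=.12)
s=get_state(); print(s["time"],np.round(s["tcp_pos"],4),np.round(s["contact_force"],2))
ctrl.close_gripper(force=45); ctrl.pause(.2)
s=get_state(); print(s["time"],np.round(s["tcp_pos"],4),np.round(s["contact_force"],2),s["width"],s["gripper_force"])
# first small piece of the arc, keeping the measured start offset
off=np.array([.0015,0,-.0187]); off[1]=-np.tan(-YAW)*0
for t in (4,8,12,16):
    ctrl.movel(list(grip(np.radians(t))+off),max_speed=.06)
    s=get_state(); c,sn=np.cos(YAW),np.sin(YAW); f=np.array(s["contact_force"]); F=np.array([c*f[0]+sn*f[1],-sn*f[0]+c*f[1],f[2]])
    a=np.radians(t-60); print(t,"rad",round(F[0]*np.sin(a)+F[2]*np.cos(a),1),"tan",round(F[0]*np.cos(a)-F[2]*np.sin(a),1),"ax",round(F[1],1),round(s["width"],4))
print(s["time"])
E
```

```text
17.3 [ 0.4672 -0.0785  0.0919] [-0.4   0.55 -0.33]
18.1167 [ 0.4684 -0.0789  0.0918] [ 4.96 -1.98  1.27] 0.01874792898987345 43.91128957271576
4 rad -11.1 tan -6.3 ax 0.2 0.0184
8 rad -9.8 tan -5.1 ax 1.6 0.0183
12 rad -6.7 tan -5.2 ax 0.7 0.018
16 rad 0.9 tan -5.2 ax 2.1 0.0183
19.2833
```

The forces are low (spring about 5 N), so I swing on to 100°.

```bash
python3 - <<'E'
from h import *
off=np.array([.0015,0,-.0187])
for t in range(22,101,6):
    ctrl.movel(list(grip(np.radians(t))+off),max_speed=.07)
    s=get_state(); c,sn=np.cos(YAW),np.sin(YAW); f=np.array(s["contact_force"]); F=np.array([c*f[0]+sn*f[1],-sn*f[0]+c*f[1],f[2]])
    a=np.radians(t-60); rad=F[0]*np.sin(a)+F[2]*np.cos(a)
    print(t,"rad",round(rad,1),"tan",round(F[0]*np.cos(a)-F[2]*np.sin(a),1),"ax",round(F[1],1),round(s["width"],4))
    if abs(rad)>30: break
ctrl.pause(.3); s=get_state(); p=np.array(s["tcp_pos"])+[0,0,.0187]; print(s["time"],p.round(4),grip(np.radians(100)).round(4),s["gripper_force"])
for c in("top","side"):
    im,d=vision.grab_frame(c); np.savez(f"{c}1.npz",im=im,d=d)
    C=cloud(c,d); near=(np.hypot(C[...,0]-W[0],C[...,1]-W[1])<.02)&(d>0)&(C[...,2]<.19); P=C[near]; print(c,near.sum(),P[:,2].max() if len(P) else 0)
    u=proj(c,grip(np.radians(100))); print(c,u)
    x,y=np.clip(u-60,0,[392,264]).astype(int); cv2.imwrite(f"pics/h{c}.png",cv2.resize(im[y:y+120,x:x+120],(390,390)))
cv2.imwrite("pics/h.png",np.hstack([cv2.imread("pics/htop.png"),cv2.imread("pics/hside.png")]))
E
```

```text
22 rad 6.9 tan -7.3 ax 2.4 0.0181
28 rad 18.5 tan -8.4 ax 2.5 0.0185
34 rad 33.2 tan -9.3 ax 2.2 0.0187
20.5833 [ 0.5119 -0.0855  0.1589] [ 0.644  -0.1069  0.1419] 45.58468043804169
top 185 0.15089252888565075
top [275.23790876 142.07691188]
side 97 0.14884515480706081
side [214.91448217 170.30671361]
```

View pics/h.png

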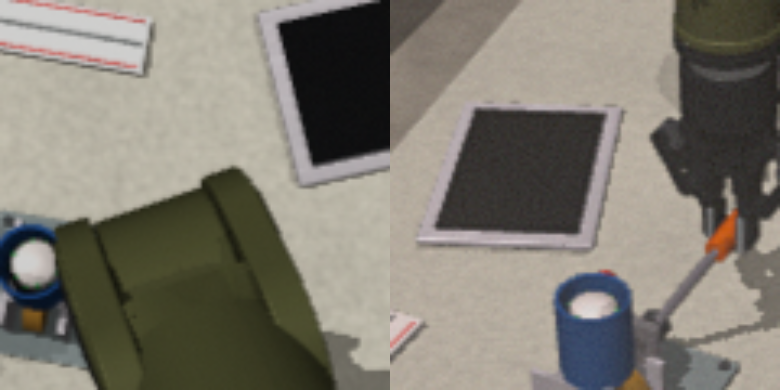

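The radial force built up, so the arc stopped by its guard at 34°. The right half shows the lever part-way up, with the bar at (722,232) near the fingertips; the lamp is in the well at (593,305). Before correcting, I measure the bar in this picture to see whether it has slipped in the pads.

```bash
python3 - <<'E'
from h import *
def bar(n):
    z=np.load(n); im,d=z["im"],z["d"]; C=cloud("side",d); hsv=cv2.cvtColor(im,cv2.COLOR_BGR2HSV).astype(int)
    g=(hsv[...,0]<18)&(hsv[...,1]>150)&(hsv[...,2]>60)&(C[...,2]>.07)&(abs(C[...,0]-.55)<.15)&(abs(C[...,1]+.08)<.08)&(d>0)
    P=C[g]-np.r_[W,0]; c,s=np.cos(YAW),np.sin(YAW); Q=np.c_[c*P[:,0]+s*P[:,1],-s*P[:,0]+c*P[:,1],P[:,2]]
    print(n,len(Q),"mean st",Q.mean(0).round(4),"min",Q.min(0).round(4),"max",Q.max(0).round(4))
    for lo,hi in((-.106,-.085),(-.145,-.130)):
        m=(Q[:,1]>lo)&(Q[:,1]<hi); print(lo,m.sum(),Q[m].mean(0).round(4) if m.any() else None, Q[m].min(0).round(4) if m.any() else None,Q[m].max(0).round(4) if m.any() else None)
bar("side0.npz"); bar("side1.npz")
s=get_state(); p=np.array(s["tcp_pos"])-np.r_[W,0]; c,sn=np.cos(YAW),np.sin(YAW); print("tcp st",c*p[0]+sn*p[1],-sn*p[0]+c*p[1],p[2])
qq=s["eef_rot"]; from scipy.spatial.transform import Rotation as R
print("tool z",R.from_quat([*qq[1:],qq[0]]).apply([0,0,1]).round(4), np.round(s["contact_force"],1),np.round(s["wrist_torque"],2))
E
```

```text
side0.npz 99 mean st [-0.1025 -0.1103  0.1157] min [-0.1107 -0.1428  0.1022] max [-0.0919 -0.0851  0.1212]
-0.106 43 [-0.1025 -0.0945  0.1146] [-0.1107 -0.1057  0.1022] [-0.0919 -0.0851  0.1208]
-0.145 16 [-0.1024 -0.1347  0.1166] [-0.1095 -0.1428  0.1138] [-0.0951 -0.1305  0.1188]
side1.npz 92 mean st [-0.0688 -0.1064  0.2147] min [-0.1619 -0.1547  0.1009] max [ 0.0426 -0.0825  0.5381]
-0.106 53 [-0.0612 -0.0942  0.1702] [-0.1193 -0.1046  0.1471] [-0.0483 -0.0856  0.4822]
-0.145 5 [-0.0863 -0.1379  0.3027] [-0.1415 -0.1435  0.1584] [-0.0491 -0.1336  0.5199]
tcp st -0.05671933583728358 -0.11756116072375906 0.14017907922631317
tool z [-0.0096 -0.0019 -1.    ] [-23.6   5.3  23.5] [1.21 5.27 0.13]
```

The bar shows about 29° of lever for 34° of tool travel. It is rolling in the pads because the lever turns against a tool of fixed orientation. I'll take it back under control, regrasp a bit deeper, and tilt the tool along with the lever while nulling the radial force. First I check the IK for the tilted path.

```bash
cat >> h.py <<'E'
from scipy.spatial.transform import Rotation as Ro
YV=np.array([-np.sin(YAW),np.cos(YAW),0]); XV=np.array([np.cos(YAW),np.sin(YAW),0])
def quat(b):
    d=q(-9); r=Ro.from_rotvec(np.radians(b)*YV)*Ro.from_quat([*d[1:],d[0]]); x=r.as_quat(); return [float(v) for v in (x[3],*x[:3])]
def toolz(b): b=np.radians(b); return -(np.sin(b)*XV+np.cos(b)*np.array([0,0,1]))
def nvec(t): a=np.radians(t-60); return np.sin(a)*XV+np.cos(a)*np.array([0,0,1])
def tvec(t): a=np.radians(t-60); return np.cos(a)*XV-np.sin(a)*np.array([0,0,1])
def step(t,off,b=0,depth=0,speed=.07,gain=.8,tilt=True):
    """move the bar to lever angle t (deg); returns off corrected to null the radial force"""
    cmd=grip(np.radians(t))+(.0187+depth)*toolz(b)+off
    ctrl.movel(list(cmd),quat(b) if tilt else None,max_speed=speed)
    s=get_state(); f=np.array(s["contact_force"]); n=nvec(t); e=n*(n@(np.array(s["tcp_pos"])-cmd))
    print(t,"rad %.1f tan %.1f ax %.1f e %.1fmm w %.4f t %.1f"%(f@n,f@tvec(t),f@YV,1e3*(n@e),s["width"],s["time"]))
    return off+gain*e, f@n, f@tvec(t)
E
python3 - <<'E'
from h import *
off=np.array([.0015,0,0])
for t,b in((0,-20),(20,-11),(50,3),(80,16),(100,25)):
    j=ctrl.ik(list(grip(np.radians(t))+.0247*toolz(b)+off),quat(b)); print(t,b,None if j is None else np.round(j,2))
print(np.round(get_state()["qpos"],2))
for t in range(32,1,-5):
    off,r,tt=step(t,off,tilt=False)
    if tt>4: break
print(off)
E
```

```text
0 -20 [ 0.42  0.41 -0.44  2.38  1.37  0.21 -1.44]
20 -11 [ 0.6   0.44 -0.68  2.14  0.61  0.54 -0.67]
50 3 [ 0.59  0.6  -0.75  1.76  0.45  1.02 -0.49]
80 16 [ 0.49  0.8  -0.71  1.38  0.42  1.41 -0.41]
100 25 [ 0.41  0.96 -0.68  1.11  0.41  1.65 -0.36]
[ 0.62  0.53 -0.76  1.89  0.45  0.91 -0.52]
32 rad 30.4 tan -7.2 ax 1.6 e 3.3mm w 0.0185 t 20.9
27 rad 11.7 tan -2.0 ax 2.5 e 0.9mm w 0.0182 t 21.2
22 rad 4.8 tan -2.7 ax 2.7 e 0.1mm w 0.0189 t 21.5
17 rad -2.8 tan -2.3 ax 2.1 e -0.5mm w 0.0182 t 21.8
12 rad -8.6 tan -2.4 ax 1.8 e -0.6mm w 0.0186 t 22.1
7 rad -7.6 tan -2.0 ax 0.4 e -0.3mm w 0.0186 t 22.4
2 rad -6.6 tan 0.1 ax -0.4 e -0.3mm w 0.0185 t 22.7
[8.97615735e-04 9.54082947e-05 2.07762739e-03]
```

Back at rest. I regrasp with tilt −8°, changing to +32° through the swing, and 6 mm deeper.

```bash
python3 - <<'E'
from h import *
ctrl.ungrasp(); p=np.array(get_state()["tcp_pos"])
ctrl.movel(list(p+[0,0,.03]),max_speed=.1)
D=.006; off=.0025*XV; B=lambda t:-8+.4*t
cmd=grip(0)+(.0187+D)*toolz(-8)+off
ctrl.movel(list(cmd-.045*toolz(-8)),quat(-8),max_speed=.1)
ctrl.movel(list(cmd),quat(-8),max_speed=.1)
s=get_state(); print(s["time"],np.round(s["contact_force"],1))
ctrl.close_gripper(force=40); ctrl.pause(.1)
s=get_state(); print(s["time"],np.round(s["contact_force"],1),s["width"],(np.array(s["tcp_pos"])-cmd).round(4))
for t in range(5,41,5):
    off,r,tt=step(t,off,B(t),D)
    if abs(r)>25 or abs(tt)>20: break
im,d=vision.grab_frame("side"); np.savez("side2.npz",im=im,d=d)
cv2.imwrite("pics/i.png",cv2.resize(im[110:250,190:330],(560,560)))
print(off)
E
```

```text
24.75 [ 0.  -0.8  0.1]
25.4667 [ 1.8 -2.6  4.5] 0.018886983908085988 [ 0.0007 -0.0002  0.0004]
5 rad -6.4 tan -4.8 ax 0.8 e -0.0mm w 0.0190 t 25.8
10 rad -5.7 tan -6.6 ax 1.5 e 0.3mm w 0.0188 t 26.1
15 rad -1.5 tan -5.4 ax 1.4 e 0.5mm w 0.0188 t 26.3
20 rad 1.9 tan -6.3 ax 1.5 e 0.6mm w 0.0186 t 26.6
25 rad 3.5 tan -5.5 ax 1.9 e 0.6mm w 0.0188 t 26.9
30 rad 5.8 tan -5.8 ax 2.0 e 0.6mm w 0.0185 t 27.2
35 rad 7.3 tan -7.1 ax 1.3 e 0.7mm w 0.0188 t 27.5
40 rad 8.1 tan -8.3 ax 2.2 e 0.7mm w 0.0187 t 27.8
[ 0.0007765  -0.00012298  0.00265108]
```

View pics/i.png

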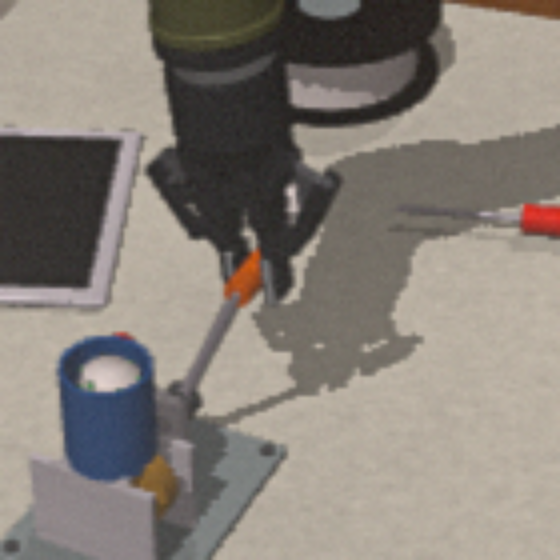

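The bar is held well between the pads at (245,275), forces are low, and the lamp is in the well at (108,372). I continue.

```bash
python3 - <<'E'
from h import *
D=.006; off=np.array([.0007765,-.000123,.00265]); B=lambda t:-8+.4*t
for t in range(45,101,5):
    off,r,tt=step(t,off,B(t),D)
    if abs(r)>25 or abs(tt)>22: break
ctrl.pause(.3); print(off, off@nvec(t), off@tvec(t)); np.save("off.npy",np.r_[off,t])
s=get_state(); bp=np.array(s["tcp_pos"])-(.0187+D)*toolz(B(t)); print("bar if no slip",((bp-np.r_[W,0])@XV).round(4),bp[2].round(4),"goal",round(.12*np.sin(np.radians(40)),4),.142)
P=[]
for c in("top","side"):
    im,d=vision.grab_frame(c); np.savez(f"{c}3.npz",im=im,d=d); C=cloud(c,d)
    hsv=cv2.cvtColor(im,cv2.COLOR_BGR2HSV).astype(int)
    near=(np.hypot(C[...,0]-W[0],C[...,1]-W[1])<.024)&(d>0)&(C[...,2]<.2); print(c,"lamp top",near.sum(),np.sort(C[near][:,2])[-5:].round(4))
    S=np.stack([(C-np.r_[W,0])@XV,(C-np.r_[W,0])@YV,C[...,2]],-1)
    g=(hsv[...,0]<18)&(hsv[...,1]>150)&(hsv[...,2]>60)&(abs(S[...,0]-.077)<.04)&(abs(S[...,1]+.115)<.04)&(abs(S[...,2]-.142)<.04)&(d>0)
    print(c,"grip",g.sum(),np.median(S[g],0).round(4) if g.any() else None)
    P.append(cv2.resize(im[115:255,185:325] if c=="side" else im[95:235,190:330],(400,400),interpolation=cv2.INTER_CUBIC))
cv2.imwrite("pics/j.png",np.hstack(P))
E
```

```text
45 rad 9.1 tan -8.4 ax 2.8 e 0.8mm w 0.0185 t 28.1
50 rad 9.8 tan -6.7 ax 0.9 e 0.9mm w 0.0187 t 28.4
55 rad 9.2 tan -9.3 ax 2.9 e 0.9mm w 0.0186 t 28.7
60 rad 9.6 tan -9.3 ax 2.9 e 1.0mm w 0.0186 t 29.0
65 rad 8.9 tan -7.9 ax 1.8 e 1.2mm w 0.0189 t 29.3
70 rad 6.8 tan -9.4 ax 2.6 e 1.0mm w 0.0188 t 29.6
75 rad 4.3 tan -6.8 ax 3.4 e 0.8mm w 0.0189 t 29.9
80 rad 5.2 tan -9.5 ax 3.5 e 0.8mm w 0.0184 t 30.2
85 rad 2.9 tan -6.9 ax 4.2 e 0.7mm w 0.0186 t 30.5
90 rad 1.4 tan -5.6 ax 4.7 e 0.5mm w 0.0187 t 30.7
95 rad -0.1 tan -6.8 ax 4.5 e 0.3mm w 0.0186 t 31.0
100 rad 1.0 tan -6.3 ax 4.2 e 0.5mm w 0.0187 t 31.3
[ 0.0018532  -0.00029353  0.00981189] 0.00872240766209868 -0.0048696301674540695
bar if no slip 0.0787 0.1521 goal 0.0771 0.142
top lamp top 259 [0.1664 0.1665 0.1665 0.1666 0.1676]
top grip 76 [ 0.0708 -0.0976  0.1551]
side lamp top 191 [0.1632 0.164  0.1642 0.1645 0.1652]
side grip 57 [ 0.073  -0.0918  0.1516]
```

View pics/j.png

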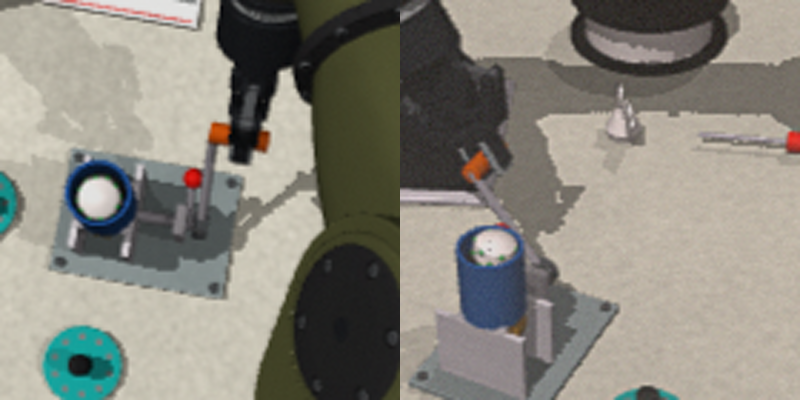

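The lever now lies nearly along the red-tipped pointer (red ball at (193,178), bar at (235,138), lamp risen in the well). My estimate is about 96°. I measure the angle by projecting the bar into both cameras, using the rest picture (0°) as reference, and then correct.

```bash
cat >> h.py <<'E'
def barpx(c,im,d,t0):
    C=cloud(c,d)-np.r_[W,0]; S=np.stack([C@XV,C@YV,C[...,2]],-1); hsv=cv2.cvtColor(im,cv2.COLOR_BGR2HSV).astype(int)
    a=np.radians(t0-60); g=(d>0)&(hsv[...,0]>4)&(hsv[...,0]<18)&(hsv[...,1]>150)&(hsv[...,2]>60)&(np.hypot(S[...,0]-.12*np.sin(a),S[...,2]-.05-.12*np.cos(a))<.03)&(S[...,1]>-.104)&(S[...,1]<-.08)
    v,u=np.nonzero(g); return np.array([u.mean(),v.mean()]),len(u)
def angle(c,im,d,t0):
    z=np.load(f"{c}0.npz"); p0,n0=barpx(c,z["im"],z["d"],0); p1,n1=barpx(c,im,d,t0)
    P=lambda t:np.array(proj(c,grip(np.radians(t),.022)))
    bias=p0-P(0); T=np.arange(80,115,.25); E=[np.linalg.norm(P(t)+bias-p1) for t in T]; E2=[np.linalg.norm(P(t)-p1) for t in T]
    print(c,n0,n1,"bias px",bias.round(2),"angle",T[np.argmin(E)],"res",round(min(E),2),"| no bias",T[np.argmin(E2)],round(min(E2),2),"px/deg",round(np.linalg.norm(P(101)-P(100)),2))
E
python3 - <<'E'
from h import *
for c in("top","side"):
    z=np.load(f"{c}3.npz"); angle(c,z["im"],z["d"],97)
# check with the rod itself and the pointer in the depth
for c in("top","side"):
    z=np.load(f"{c}3.npz"); C=cloud(c,z["d"])-np.r_[W,0]; S=np.stack([C@XV,C@YV,C[...,2]],-1)
    m=(z["d"]>0)&(abs(S[...,1]+.092)<.005)&(S[...,2]>.075)&(S[...,2]<.135)&(S[...,0]>0)&(S[...,0]<.085); Q=S[m][:,[0,2]]
    A=np.degrees(np.arctan2(Q[:,0],Q[:,1]-.05)); f=np.polyfit(Q[:,1],Q[:,0],1); print(c,len(Q),"rod from shaft",np.median(A).round(1),"slope",np.degrees(np.arctan(f[0])).round(1))
    m=(z["d"]>0)&(abs(S[...,1]+.076)<.005)&(S[...,2]>.075)&(S[...,2]<.11)&(S[...,0]>0)&(S[...,0]<.085); Q=S[m][:,[0,2]]
    A=np.degrees(np.arctan2(Q[:,0],Q[:,1]-.05)); print("pointer",len(Q),np.median(A).round(1))
E
```

```text
top 39 45 bias px [ 0.27 -0.81] angle 97.0 res 0.51 | no bias 98.5 0.42 px/deg 0.48
side 38 48 bias px [-0.93 -0.84] angle 97.25 res 0.22 | no bias 98.25 0.92 px/deg 0.54
top 72 rod from shaft 33.6 slope 36.2
pointer 36 34.6
side 61 rod from shaft 36.6 slope 36.8
pointer 2 39.0
```

Both cameras agree on about 97°, so I advance about 3° and measure again.

```bash
python3 - <<'E'
from h import *
o=np.load("off.npy"); off=o[:3]; D=.006
for t in(101.7,103.3): off,r,tt=step(t,off,32,D,speed=.03,gain=.6)
np.save("off.npy",np.r_[off,t]); ctrl.pause(.3)
for k in range(2):
  for c in("top","side"):
    im,d=vision.grab_frame(c); angle(c,im,d,100); np.savez(f"{c}4.npz",im=im,d=d)
    C=cloud(c,d)-np.r_[W,0]; S=np.stack([C@XV,C@YV,C[...,2]],-1)
    m=(d>0)&(abs(S[...,1]+.092)<.005)&(S[...,2]>.075)&(S[...,2]<.135)&(S[...,0]>0)&(S[...,0]<.09); Q=S[m][:,[0,2]]; f=np.polyfit(Q[:,1],Q[:,0],1); print("rod slope",np.degrees(np.arctan(f[0])).round(1))
    near=(np.hypot(C[...,0],C[...,1])<.024)&(d>0)&(C[...,2]<.2); print("lamp",np.sort(C[near][:,2])[-20:].mean().round(4))
s=get_state(); print(s["time"],np.round(s["contact_force"],1),s["width"],s["gripper_force"])
a=np.load("top4.npz")["im"][95:235,190:330]; b=np.load("side4.npz")["im"][115:255,165:305]
cv2.imwrite("pics/k.png",np.hstack([cv2.resize(x,(400,400),interpolation=cv2.INTER_CUBIC) for x in(a,b)]))
E
```

```text
101.7 rad -0.5 tan -9.1 ax 3.5 e 0.2mm w 0.0185 t 32.0
103.3 rad 0.8 tan -9.9 ax 4.0 e 0.7mm w 0.0187 t 32.2
top 39 46 bias px [ 0.27 -0.81] angle 100.0 res 0.38 | no bias 101.75 0.3 px/deg 0.48
rod slope 39.4
lamp 0.1656
side 38 44 bias px [-0.93 -0.84] angle 99.75 res 0.11 | no bias 100.5 1.06 px/deg 0.54
rod slope 41.3
lamp 0.1625
top 39 46 bias px [ 0.27 -0.81] angle 100.0 res 0.38 | no bias 101.75 0.3 px/deg 0.48
rod slope 40.2
lamp 0.1657
side 38 45 bias px [-0.93 -0.84] angle 99.75 res 0.07 | no bias 100.75 1.12 px/deg 0.54
rod slope 42.8
lamp 0.1625
32.7333 [-5.   5.   5.3] 0.01859810394668739 42.82094478607178
```

View pics/k.png

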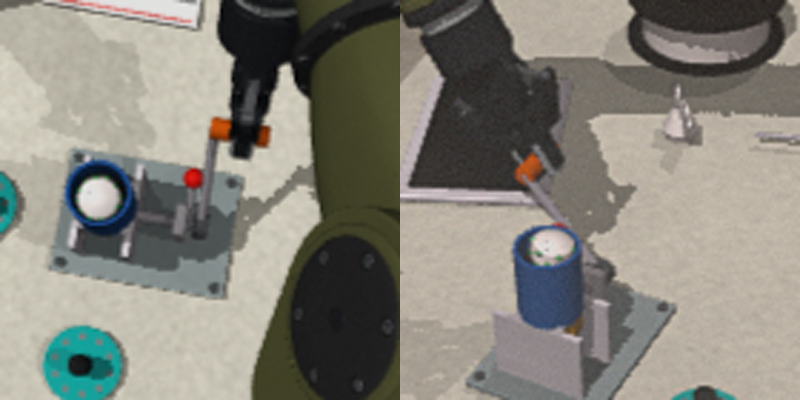

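The lever is at 100° by both cameras. In the picture it lies in line with the pointer (red ball (193,178), bar (237,135)), the lamp stands high at (97,198) and the fingers hold the bar. I hand the job in.

```bash
python3 -c "
from h import *
s=get_state(); print(s['time'],s['width'],s['gripper_force']); print(ticket.close_job())"
```

```text
32.7333 0.01859810394668739 42.82094478607178
the job is handed in; nothing more can be done
None
```

I handed the job in at 32.7 s: the white lid lies knob up on the cork mat, and the fingers hold the cam lever at about 100° (measured by both cameras), with the lamp at highest lift in its well.

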